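# Open the raised rack locker with the hooked rod

### The arm

A 7-joint arm with a two-finger parallel gripper is mounted at the origin on a cart in front of the work surface, level with it; the furniture and walls round the work are solid. World frame = base frame: x ahead of the robot, y to its left, z up, the work surface at z = 0. Lengths are in m, angles in rad, forces in N, time in s.
With the tool pointing down it reaches from about 0.425 to 0.925 m from the base axis. Payload 6.8 kg.
Tool frame: the origin (TCP) lies midway between the tips of the shut fingers; the grasp point (between the pads) lies 19 mm behind it; z points along the fingers, y is the line along which they close (so a half turn about z gives the same grasp; the last joint's range is limited). The gripper opens to 85 mm and grips with 20 to 120 N. Pads are 22 mm wide; open, the fingers measure 114 mm over their backs; the gripper's body (76 mm by 85 mm) begins 54 mm behind the grasp point. The pads swing forward as they close: fully open they stand 13 mm farther back than shut.
Start: joints at [-1.232, 0.477, 0.022, 1.555, -0.011, 1.109, -0.083], TCP at [0.292, 0.609, 0.231] pointing down, gripper open.
Joint ranges: [-2.96, 2.96], [-0.34, 2.1], [-1.41, 1.46], [0.24, 2.44], [-1.37, 4.51], [0.17, 1.92], [-2.96, 2.96]. Speed limits (rad/s): [2.39, 2.39, 3.14, 3.14, 3.14, 3.14, 3.14].

### API

Orientations are given as a unit quaternion [w, x, y, z].
In Python, from station import bot, imaging gives the robot as it stands.
- The arm moves only by the tool move_arm, never from a script. Its argument "commands" is a list that holds one entry, the list of rows, each a list of 7 numbers: the shift along the tool's x, y, z in m, then the turn, a rotation vector about the tool's x, y, z in degrees, then the finger opening in m, from 0 to 0.0854. In form: [[[x, y, z, rx, ry, rz, grip], ...]]. A call has 1 to 20 rows; each row shifts and turns the commanded pose from where the row before left it, along the tool's axes as they then stand; what a row does not reach is not made up. A row lasts 1/8 s, in which the tool goes at most 62.5 mm and 10.7 degrees, less where a joint would pass 70% of its speed; a pose out of reach is approached as far as the arm can. A call is refused whole if a number of a shift passes 0.0625 or a number of a turn 10.7, either way. A call with a gripper value outside its range is refused whole. The fingers move at their own pace and stop on an object; "squeeze" is the grip in N (left out, the last holds). Time passes only in rows, so rows that do not move let the fingers close. It gives the time, the measured TCP pose, the force, the opening and the grip force at its end, in the units of the state.
- bot.get_obs(): the state, without advancing time (a new reading comes with each control period).
- imaging.read_camera(name): name is "scene" or "top" or "wrist"; returns the picture (384x512x3 uint8, red, green, blue); there is no depth.
- imaging.calibration(name): a dict with "intrinsics" (3x3 intrinsics, pixels), "k1" (the pictures are not rectified: a ray, as slopes to the right and down, at radius r is drawn at 1 + k1 r^2 times it, then the intrinsics apply), "extrinsics" (4x4, takes a point from camera to world coordinates); the wrist camera has in their place "mount" (4x4, takes a point from camera to tool coordinates, whose origin is the TCP and whose axes are the flange's). Camera axes: x right, y down, z forward; pixel columns grow to the right and rows downward; lengths in m; the calibration is good to about 2 mm. A picture is of the moment at which its call begins: read the wrist's pose just before it. calibration takes no time and is no camera call.
- bot.hand_in(): hands the job in; it is judged then, once.
The state is a dict: "t": time; "q": joint angles; "joint_vel": joint speeds; "joint_torque": joint torques, N m; "eef_pos": TCP position; "tool_rot": TCP orientation; "contact_force": force on the tool from outside, world axes, zero at the start; "torque": the same for the moment, N m; "gripper_width": opening from 0.0 (shut) to 1.0 (fully open); "grasp_force": force on a finger pad.
Only numpy, scipy, OpenCV 4.12 (cv2) and the standard library are available. Lean on these libraries where they do the work, as an engineer would, in place of code of your own. Each camera call takes 0.05 s, during which the arm holds its last target. There are 200 camera calls.

### The job

Take the hooked rod from its cradle, put its bent tip sideways into the eye on the raised locker's flap, and swing the flap down gently, holding it on the hook until it lies fully open on its rest arms. Then catch the tray's bow pull with the same hook and draw the tray all the way out, and lay the rod back in the two forks of its cradle as you found it. Touch the locker, flap and tray only with the rod, never with the gripper or arm, and leave the bottle, the scanner and the tube rack where they stand.

Things in the scene. Friction and masses are not known exactly. Their poses are not given: they have to be found in the camera images.
- rod: Hooked rod, 0.14 kg. Black handle 18 wide, 22 high, from x=-95 to 70 mm; then 8 mm steel rod at y=0, z=11 to the bend at x=155; bent tip along +y ends at y=42. Origin: underside of the handle, at the grip place midway between the cradle's forks, near the centre of mass. +x towards the hook, +y the way the tip points, +z up. Starts lying in the cradle.
- rod_hook (a point): On the centre line of the rod's bent tip, 8 mm thick, midway along its free length: (155, 22, 11) mm in the rod's frame. The point to bring to the eye's or the pull's centre.
- cradle: Fixed rest on the bench: base plate 164 x 72 x 8 mm, two forks 12 mm thick at x=58 and x=-58 mm. Origin: centre of its underside; x the way the rod lies, z up. The handle lies on the forks at z=30 mm between prongs 24 mm apart, flared above and ending at z=55. In place, the rod's origin is straight above this origin at z=30 mm, axes alike.
- locker: Fixed white locker on legs, 220 deep, 270 wide, top at z=312 mm, a 70 mm high basket on it 25 mm behind the roof's front edge. Origin: on the bench below the middle of the flap's hinge line; +x into the locker (away from the robot), +y left along the hinge line, +z up. Hinge line: x=0, z=192 mm. It may be turned a little about z.
- flap (a joint): Flap of the locker (rad), hinged at its lower edge: 270 wide, 10 thick, 120 mm from hinge to free edge, 0.32 kg. 0 shut, leaning back 10 degrees so that it stays shut; swings down towards the robot; 1.745 = level on its rest arms (stop), its top face at z=192 mm. Past upright (0.175) it falls by itself unless the hook holds it back.
- flap_eye (a point): Centre of the eye on the flap's outer face (under it when open): 6 mm wire, 24 mm clear inside, axis along the hinge line, so the tip enters sideways along the locker's y and turns in it. At flap angle q, a=0.1745-q: x=97 sin a - 30 cos a, z=192+97 cos a+30 sin a (mm, locker frame), y=0. Leaving the open eye: sideways, then towards the robot, then up.
- tray (a joint): Pull-out tray in the locker with three empty tube racks (m): 0 = pushed in, 0.08 = all the way out (stop), sliding along the locker's -x above the lowered flap. It takes 2 to 3 N to draw.
- tray_pull (a point): Middle of the opening of the bow pull on the middle of the tray's front: upright bow of 7 mm wire standing 30 mm out, opening 35 mm high and 22 mm deep, open left and right (along the locker's y). With the tray in, it is at x=35, y=0, z=244 mm in the locker's frame, inside the shut flap.
- bottle: White dropper bottle, 41 x 40 x 108 mm, upright on the bench; bystander. Origin: centre of its underside.
- scanner: Dark blue barcode scanner lying on the bench, 64 x 172 x 36 mm; bystander. Origin: centre of its underside.
- tube_rack: Grey rack with five capped tubes, 24 x 129 x 112 mm, standing on the bench; bystander. Origin: centre of its underside.

How it is judged:
On the way, in this order (a step that is already met when the one before it is completed fails the run):
1. the flap lies open on its rest arms while the rod's hook is still in the eye (value of joint flap above 1.68 rad and distance between rod_hook and flap_eye below 0.032 m), for 0.1 s.
2. the tray is drawn out with the flap open (value of joint tray above 0.07 m and value of joint flap above 1.68 rad), for 0.1 s.
At the end, for the whole second after the job is handed in: The flap lies open (above 1.68 of 1.745 rad), the tray is drawn out (above 70 of 80 mm), and the rod lies at rest in both forks of its cradle, hook forward: its origin within 25 mm of the cradle's from above and at 25 to 35 mm height in it, within 0.12 rad of the cradle's direction and level (all of step 2 and horizontal distance between rod and cradle below 0.025 m and z of rod in the frame of cradle between 0.025 and 0.035 m and angle between the x axis of rod and the x axis of cradle, either way round below 0.12 rad and angle between rod's own z axis and vertical below 0.12 rad and x of rod_hook in the frame of cradle above 0.1 m and linear speed of rod below 0.02 m/s); the robot touches nothing.
It fails at once if the flap is let fall (faster than 4 rad/s) (velocity of joint flap above 4 rad/s).
It fails at once if the gripper or arm touches the locker, its flap or its tray (contact force between any of the fingers, the arm and locker above 1 N).
It fails at once if the bottle, scanner or tube rack is pushed away (more than 40 mm) (distance of any of bottle, scanner, tube_rack from where it was at the start of the episode above 0.04 m).
It also fails if it takes over 72 s, if anything falls off the work surface, if the arm or the gripper's body presses on something with over 40 N, if the wrist force passes 120 N, or if a joint passes its speed limit or range.

## Working session

There is one attempt and no reset: what is moved stays moved. The work goes in short steps, Python scripts to look and compute and a tool call to move; the robot and the scene stay as the last step left them, time stands still between calls to the robot, and variables do not carry over. Pictures are saved under pics/ and viewed, at most 10 in all, crops included, and the job is handed in when it is done.

Besides the shell and the picture viewer there is one more tool, called after "Request:" as name([rows], argument=value, ...), one row to a line, values as JSON. move_arm: Moves the arm, as the interface text tells. Its arguments: {"type":"object","properties":{"commands":{"type":"array","items":{"type":"array","items":{"type":"array","items":{"type":"number"}}}},"squeeze":{"type":"number"}},"required":["commands"]}

```bash
mkdir -p pics; ls
python3 - <<'E'
from station import bot, imaging
import cv2,numpy as np
o=bot.get_obs();print({k:np.round(v,3).tolist() for k,v in o.items()})
ims=[imaging.read_camera(n) for n in("scene","top")]
for n,i in zip(("scene","top"),ims):
    cv2.imwrite(f"pics/{n}0.png",i[...,::-1])
for n in("scene","top","wrist"):
    print(n,{k:np.round(v,3).tolist() for k,v in imaging.calibration(n).items()})
E
```

```text
pics
{'t': 0.0, 'q': [-1.232, 0.478, 0.022, 1.556, -0.012, 1.109, -0.083], 'joint_vel': [0.0, -0.001, 0.001, -0.0, 0.001, -0.001, 0.002], 'joint_torque': [0.0, -59.646, 1.608, -28.12, 0.012, 0.01, -0.0], 'eef_pos': [0.291, 0.608, 0.23], 'tool_rot': [-0.0, 0.222, 0.975, -0.001], 'contact_force': [0.174, 0.416, 0.413], 'torque': [0.026, -0.009, 0.022], 'grasp_force': 0.0, 'gripper_width': 0.999}
scene {'intrinsics': [[432.365, 0.0, 248.644], [0.0, 432.365, 187.572], [0.0, 0.0, 1.0]], 'k1': -0.015, 'extrinsics': [[0.586, -0.611, 0.533, -0.095], [-0.811, -0.437, 0.39, -0.507], [-0.005, -0.66, -0.751, 1.131], [0.0, 0.0, 0.0, 1.0]]}
top {'intrinsics': [[349.008, 0.0, 253.487], [0.0, 349.008, 195.64], [0.0, 0.0, 1.0]], 'k1': -0.088, 'extrinsics': [[-0.007, -0.977, 0.215, 0.338], [-1.0, 0.007, -0.002, -0.02], [0.0, -0.215, -0.977, 1.314], [0.0, 0.0, 0.0, 1.0]]}
wrist {'intrinsics': [[326.883, 0.0, 254.066], [0.0, 326.883, 193.303], [0.0, 0.0, 1.0]], 'k1': -0.066, 'mount': [[-0.0, -0.955, -0.296, 0.075], [1.0, -0.0, -0.0, 0.0], [-0.0, -0.296, 0.955, -0.143], [0.0, 0.0, 0.0, 1.0]]}
```

View pics/scene0.png

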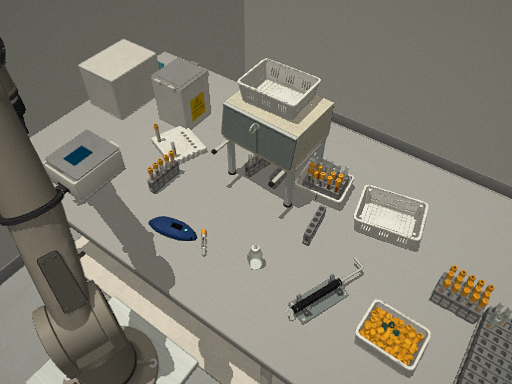

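View pics/top0.png

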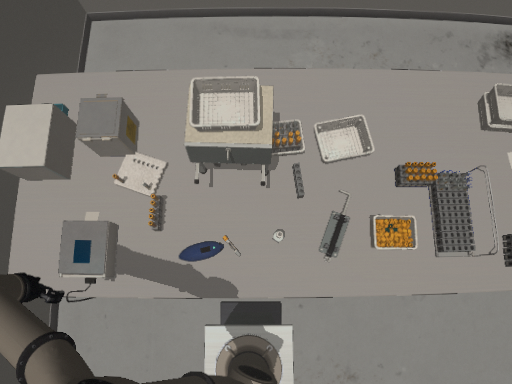

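The overview shows the cradle and rod at top px ~(335,230), with the hook at (345,192). The locker front is at ~(230,150), with the eye near (228,155). I'll zoom in on both.

Run:
```python
import cv2,numpy as np
t=cv2.imread("pics/top0.png");s=cv2.imread("pics/scene0.png")
r=lambda im,x,y,w,h,k:cv2.resize(im[y:y+h,x:x+w],None,fx=k,fy=k,interpolation=cv2.INTER_CUBIC)
a=r(t,310,180,50,90,6);b=r(t,180,70,100,120,4.5)
c=np.zeros((540,750,3),np.uint8);c[:540,:300]=a;c[:540,300:750]=b
cv2.imwrite("pics/ctop.png",c)
a=r(s,280,250,90,75,4);b=r(s,205,55,135,160,3.3)
c=np.zeros((528,360+446,3),np.uint8);c[:300,:360]=a;c[:528,360:360+b.shape[1]]=b[:528,:446]
cv2.imwrite("pics/csc.png",c[:,:800])
```

```text
(no output)
```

View pics/ctop.png

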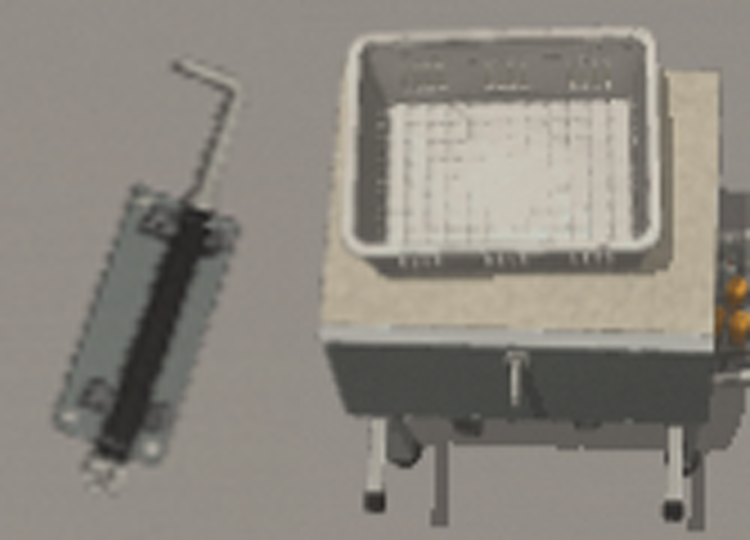

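View pics/csc.png

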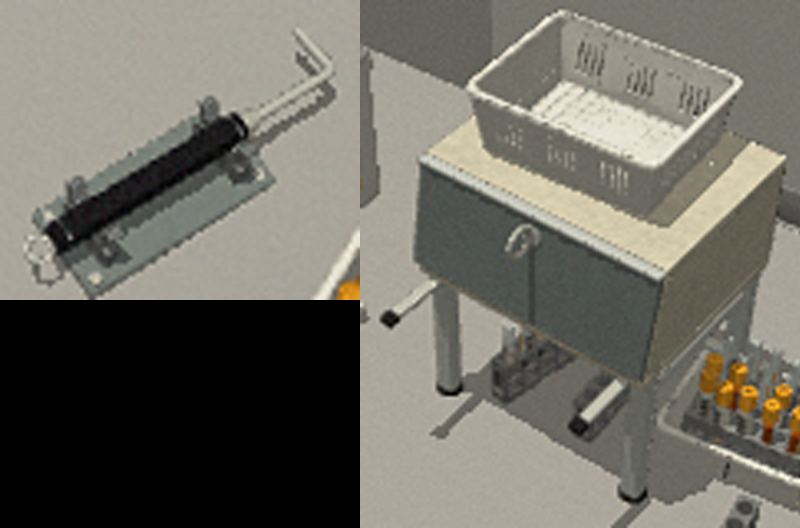

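```bash
cat > h.py <<'E'
import numpy as np,cv2
from station import bot,imaging
from scipy.spatial.transform import Rotation as R
def ray(n,uv,T=None,c=None):
    c=c or imaging.calibration(n);K=np.array(c["intrinsics"]);T=np.array(c["extrinsics"]) if T is None else T
    d=(np.array(uv)-K[:2,2])/K[0,0];s=d.copy()
    for _ in range(20): s=d/(1+c["k1"]*(s@s))
    v=T[:3,:3]@np.r_[s,1];return T[:3,3],v/np.linalg.norm(v)
def plane(n,uv,z,**k):
    o,v=ray(n,uv,**k);return o+v*(z-o[2])/v[2]
def tri(*rs):
    A=sum(np.eye(3)-np.outer(v,v) for o,v in rs);b=sum((np.eye(3)-np.outer(v,v))@o for o,v in rs)
    x=np.linalg.solve(A,b);return x,max(np.linalg.norm(np.cross(x-o,v)) for o,v in rs)
E
python3 - <<'E'
from h import *
np.set_printoptions(precision=4,suppress=True)
t=lambda x,y:(180+(x-300)/4.5,70+y/4.5)
s=lambda x,y:(205+(x-360)/3.3,55+y/3.3)
t2=lambda x,y:(310+x/6,180+y/6); s2=lambda x,y:(280+x/4,250+y/4)
for n,a,b,z in [("eye",t(516,378),s(522,240),.293),("flapLL",t(345,412),s(415,270),.192),("flapLR",t(708,418),s(650,378),.192),
 ("armL",t(375,503),s(389,319),.18),("armR",t(673,513),s(577,427),.18),
 ("bend",t2(238,82),s2(330,72),.041),("tip",t2(178,65),s2(298,33),.041),("front",t2(197,207),s2(240,125),.048),("rear",t2(112,455),s2(58,238),.048),
 ("basket FL",t(350,250),s(470,85),.382),("basket FR",t(655,252),s(655,165),.382)]:
    print(n,*tri(ray("top",a),ray("scene",b)),plane("top",a,z),plane("scene",b,z))
E
```

```text
eye [0.6953 0.0531 0.2944] 0.0024510485764473017 [0.6939 0.0549 0.293 ] [0.6988 0.0527 0.293 ]
flapLL [0.7102 0.1927 0.1754] 0.0015734204326227528 [0.7036 0.1906 0.192 ] [0.6974 0.1795 0.192 ]
flapLR [ 0.6983 -0.0845  0.1974] 0.004580569219191246 [ 0.6966 -0.0815  0.192 ] [ 0.7069 -0.0848  0.192 ]
armL [0.6374 0.1669 0.1794] 0.0016571395081679742 [0.636  0.1679 0.18  ] [0.6382 0.1654 0.18  ]
armR [ 0.6286 -0.056   0.177 ] 0.0017630542963702116 [ 0.6265 -0.0547  0.18  ] [ 0.6278 -0.0585  0.18  ]
bend [ 0.6241 -0.3877  0.0332] 0.00011081430291991684 [ 0.6223 -0.3854  0.041 ] [ 0.6191 -0.3886  0.041 ]
tip [ 0.6372 -0.352   0.0343] 0.0030155525355147037 [ 0.6335 -0.348   0.041 ] [ 0.6353 -0.355   0.041 ]
front [ 0.5439 -0.3554  0.0389] 0.0005748145050544473 [ 0.5421 -0.3526  0.048 ] [ 0.5391 -0.3571  0.048 ]
rear [ 0.3938 -0.2955  0.0418] 0.0024325765974176653 [ 0.3918 -0.2923  0.048 ] [ 0.3929 -0.2983  0.048 ]
basket FL [0.7521 0.1524 0.385 ] 0.003936575339390173 [0.7504 0.1556 0.382 ] [0.759  0.1529 0.382 ]
basket FR [ 0.7486 -0.0425  0.3859] 0.004346532576919822 [ 0.747  -0.0395  0.382 ] [ 0.7573 -0.0424  0.382 ]
```

Request:
move_arm([
  [[-0.037, -0.031, 0, 0, 0, 0, 0.085], [-0.037, -0.031, 0, 0, 0, 0, 0.085], [-0.037, -0.031, 0, 0, 0, 0, 0.085], [-0.037, -0.031, 0, 0, 0, 0, 0.085], [-0.037, -0.031, 0, 0, 0, 0, 0.085], [-0.037, -0.031, 0, 0, 0, 0, 0.085], [-0.037, -0.031, 0, 0, 0, 0, 0.085], [-0.0255, -0.043, 0, 0, 0, 0, 0.085], [-0.0255, -0.043, 0, 0, 0, 0, 0.085], [-0.0255, -0.043, 0, 0, 0, 0, 0.085], [-0.0255, -0.043, 0, 0, 0, 0, 0.085], [-0.0255, -0.043, 0, 0, 0, 0, 0.085], [-0.0255, -0.043, 0, 0, 0, 0, 0.085], [-0.0255, -0.043, 0, 0, 0, 0, 0.085], [-0.027, -0.04, 0.005, 0, 0, 0, 0.085], [-0.027, -0.04, 0.005, 0, 0, 0, 0.085], [-0.027, -0.04, 0.005, 0, 0, 0, 0.085], [-0.027, -0.04, 0.005, 0, 0, 0, 0.085], [-0.027, -0.04, 0.005, 0, 0, 0, 0.085], [-0.027, -0.04, 0.005, 0, 0, -3.5, 0.085]],
])

```text
t: 2.6
eef_pos: [0.5048, -0.335, 0.2007]
tool_rot: [-0.0, 0.191, 0.982, 0.0]
contact_force: [0.7, -0.1, 0.8]
gripper_width: 0.994
grasp_force: 0.0
```

```bash
cat >> h.py <<'E'
def wristT(o):
    w,x,y,z=o["tool_rot"];T=np.eye(4);T[:3,:3]=R.from_quat([x,y,z,w]).as_matrix();T[:3,3]=o["eef_pos"]
    return T@np.array(imaging.calibration("wrist")["mount"])
def totool(target,o=None):
    o=o or bot.get_obs();w,x,y,z=o["tool_rot"];return R.from_quat([x,y,z,w]).inv().apply(np.array(target)-o["eef_pos"])
np.set_printoptions(precision=4,suppress=True)
E
python3 - <<'E'
from h import *
o=bot.get_obs();im=imaging.read_camera("wrist");T=wristT(o);print(o["q"])
m=(im.max(2)<45).astype(np.uint8)
n,l,st,ce=cv2.connectedComponentsWithStats(m)
for i in range(1,n):
    if st[i,4]>300: 
        r=cv2.minAreaRect(np.argwhere(l==i)[:,::-1].astype(np.float32));print(st[i],r)
        b=cv2.boxPoints(r);print(np.array([plane("wrist",p,.050,T=T) for p in b]))
cv2.imwrite("pics/w1.png",im[...,::-1])
E
```

```text
[ 0.1095  0.4258  0.4954  1.7843 -0.2369  0.9915  1.8854]
[ 242   49   21  165 3060] ((252.0, 131.0), (164.0, 20.0), 90.0)
[[ 0.3983 -0.3027  0.05  ]
 [ 0.4046 -0.2872  0.05  ]
 [ 0.5405 -0.3411  0.05  ]
 [ 0.5333 -0.3589  0.05  ]]
[    0   251   512   133 30676] ((255.49996948242188, 317.0), (510.99993896484375, 131.99996948242188), 0.0)
[[ 0.6308 -0.73    0.05  ]
 [ 0.4783 -0.6107  0.05  ]
 [ 0.6789 -0.1151  0.05  ]
 [ 0.8722 -0.1348  0.05  ]]
```

View pics/w1.png

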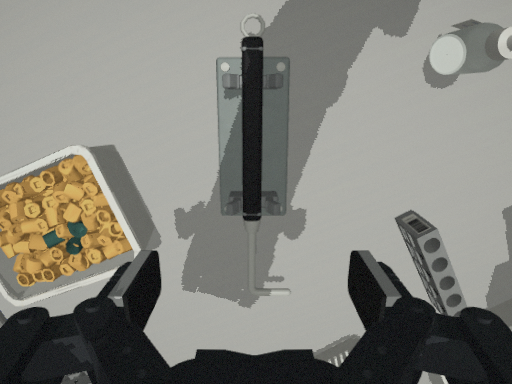

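The wrist view shows the handle running from (252,37) to (252,220) and the bend at (251,292), so the rod is nearly aligned with the tool.

Run:
```python
from h import *
o=bot.get_obs();T=wristT(o)
P=lambda u,v,z:plane("wrist",(u,v),z,T=T)
f,r,b,t=P(252.5,220,.052),P(252,37,.050),P(251,292,.041),P(289,292,.041)
print(f,r,b,t)
a=np.degrees(np.arctan2(*(b-r)[[1,0]]));a2=np.degrees(np.arctan2(*(f-r)[[1,0]]));u=(b-r)[:2]/np.linalg.norm((b-r)[:2]);print(a,a2,np.linalg.norm(f-r),np.linalg.norm(b-r))
g=[f[:2]-.045*u,r[:2]+.12*u,b[:2]-.13*u];print(g);g=np.mean(g,0)
print("grip",g,totool([*g,.026]))
```

```text
[ 0.5417 -0.3603  0.052 ] [ 0.3916 -0.2992  0.05  ] [ 0.6225 -0.3952  0.041 ] [ 0.6379 -0.3573  0.041 ]
-22.57911253507433 -22.125889233341475 0.16205029387597736 0.2501712355619214
[array([ 0.5002, -0.343 ]), array([ 0.5024, -0.3453]), array([ 0.5024, -0.3453])]
grip [ 0.5017 -0.3445] [ 0.0012 -0.0019  0.1746]
```

Request:
move_arm([
  [[0.0, -0.002, 0.02, 0, 0, 0, 0.085], [0, 0, 0.03, 0, 0, 0, 0.085], [0, 0, 0.03, 0, 0, 0, 0.085], [0, 0, 0.03, 0, 0, 0, 0.085], [0, 0, 0.03, 0, 0, 0, 0.085], [0, 0, 0.02, 0, 0, 0, 0.085], [0, 0, 0.0145, 0, 0, 0, 0.085], [0, 0, 0, 0, 0, 0, 0.01], [0, 0, 0, 0, 0, 0, 0.01], [0, 0, 0, 0, 0, 0, 0.01], [0, 0, 0, 0, 0, 0, 0.01], [0, 0, 0, 0, 0, 0, 0.01], [0, 0, 0, 0, 0, 0, 0.01], [0, 0, 0, 0, 0, 0, 0.01]],
], squeeze=110)

```text
t: 4.4
eef_pos: [0.5045, -0.3361, 0.0279]
tool_rot: [0.001, 0.192, 0.981, -0.0]
contact_force: [-0.4, 0.3, 4.9]
gripper_width: 0.189
grasp_force: 107.5
```

Run:
```python
from h import *
for _ in range(2):
    o=bot.get_obs();print(o["t"],o["eef_pos"],o["tool_rot"],o["contact_force"],o["gripper_width"])
```

```text
4.4 [ 0.5045 -0.3361  0.0279] [ 0.0007  0.1917  0.9815 -0.0001] [-0.3997  0.3383  4.8861] 0.18876485505133658
4.4 [ 0.5045 -0.3361  0.0279] [ 0.0007  0.1917  0.9815 -0.0001] [-0.3997  0.3383  4.8861] 0.18876485505133658
```

Request:
move_arm([
  [[0, 0, -0.01, 0, 0, 0, 0.01], [0, 0, -0.02, 0, 0, 0, 0.01], [0, 0, -0.03, 0, 0, 0, 0.01], [0, 0, -0.04, 0, 0, 0, 0.01], [0, 0, -0.05, 0, 0, 0, 0.01], [0, 0, -0.05, 0, 0, 0, 0.01], [0, 0, -0.04, 0, 0, 0, 0.01], [0, 0, -0.014, 0, 0, 0, 0.01], [0, 0, 0, 0, 0, 0, 0.01], [0, 0, 0, 0, 0, 0, 0.01], [0, 0, 0, 0, 0, 0, 0.01], [0, 0, 0, 0, 0, 0, 0.01]],
])

```text
t: 5.9
eef_pos: [0.5037, -0.3355, 0.2798]
tool_rot: [-0.001, 0.192, 0.981, 0.0]
contact_force: [-0.2, 0.7, -2.2]
gripper_width: 0.186
grasp_force: 107.4
```

Run:
```python
from h import *
o=bot.get_obs();print(o["t"],o["eef_pos"],o["tool_rot"],o["contact_force"],o["gripper_width"])
t=imaging.read_camera("top");s=imaging.read_camera("scene")
cv2.imwrite("pics/t2.png",t[...,::-1]);cv2.imwrite("pics/s2.png",s[...,::-1])
c=np.zeros((600,800,3),np.uint8)
c[:600,:400]=cv2.resize(t[150:270,305:385,::-1],(400,600),interpolation=cv2.INTER_CUBIC)
c[:600,400:]=cv2.resize(s[170:320,300:400,::-1],(400,600),interpolation=cv2.INTER_CUBIC)
cv2.imwrite("pics/c2.png",c)
o=bot.get_obs();print(o["t"],o["eef_pos"])
```

```text
5.9 [ 0.5037 -0.3355  0.2798] [-0.0009  0.1917  0.9814  0.0001] [-0.1621  0.7154 -2.1965] 0.18558816957702048
6.0 [ 0.5039 -0.3357  0.2802]
```

View pics/c2.png

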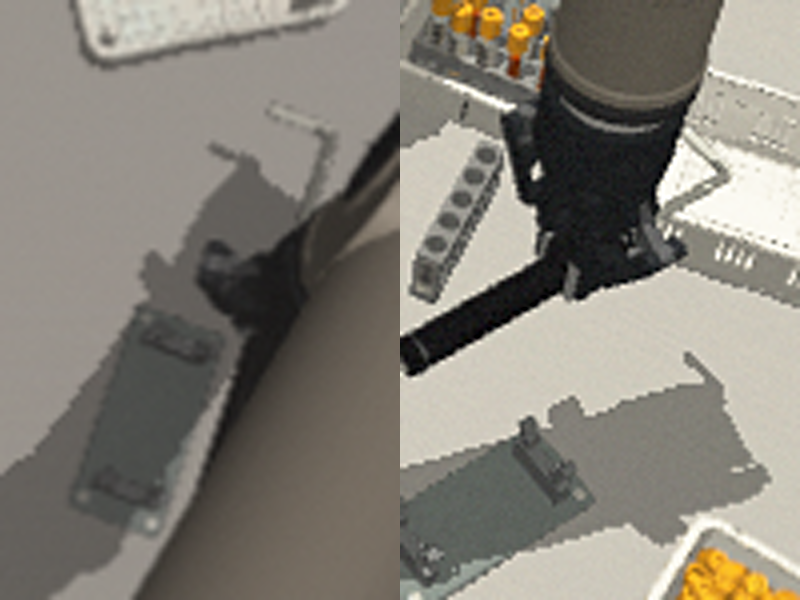

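The top view puts the bend at (371.4,176.4) and the tip end at (359,171). The scene view puts the bend at (381.2,214.5). The rod is held and clear of the cradle.

Run:
```python
from h import *
print(tri(ray("top",(371.4,176.4)),ray("scene",(381.2,214.5))))
b=plane("top",(371.4,176.4),.293);t=plane("top",(359,171),.293)
o=bot.get_obs();e=o["eef_pos"];print(b,t,np.degrees(np.arctan2(*(t-b)[[1,0]]))-90,b-e,np.linalg.norm((b-e)[:2]),np.degrees(np.arctan2(*(b-e)[[1,0]])))
# cradle base plate corners (top view, z=8mm) -> check of centre
P=[plane("top",(305+x/5,150+y/5),.008) for x,y in [(140,307),(225,335),(155,537),(72,500)]]
print(np.array(P),np.mean(P,0))
```

```text
(array([ 0.6208, -0.386 ,  0.2887]), np.float64(0.00010168140721843938))
[ 0.6197 -0.3845  0.293 ] [ 0.637  -0.3471  0.293 ] -24.879789534024823 [ 0.1158 -0.0489  0.0128] 0.12573393276420497 -22.87403504429943
[[ 0.5609 -0.3259  0.008 ]
 [ 0.5386 -0.3902  0.008 ]
 [ 0.3874 -0.3281  0.008 ]
 [ 0.4155 -0.2672  0.008 ]] [ 0.4756 -0.3279  0.008 ]
```

Request:
move_arm([
  [[0.008, 0.023, 0, 0, 0, 0, 0.01], [0.014, 0.043, 0, 0, 0, 0, 0.01], [0.014, 0.043, 0, 0, 0, 0, 0.01], [0.014, 0.043, 0, 0, 0, 0, 0.01], [0.014, 0.043, 0, 0, 0, 0, 0.01], [0.014, 0.043, 0, 0, 0, 0, 0.01], [0.014, 0.043, 0, 0, 0, 0, 0.01], [0.006, 0.02, 0, 0, 0, -10.3, 0.01], [0, 0, 0, 0, 0, -10.3, 0.01], [0, 0, 0, 0, 0, 0, 0.01], [0, 0, 0, 0, 0, 0, 0.01], [0, 0, 0, 0, 0, 0, 0.01]],
])

```text
t: 7.5
eef_pos: [0.5264, -0.0204, 0.2808]
tool_rot: [-0.0, 0.015, 1.0, -0.0]
contact_force: [-0.4, -0.4, -1.2]
gripper_width: 0.18
grasp_force: 107.4
```

Run:
```python
from h import *
o=bot.get_obs();print(o["t"],o["eef_pos"],o["tool_rot"],np.degrees(2*np.arctan2(o["tool_rot"][2],o["tool_rot"][1])),o["contact_force"],o["q"])
t=imaging.read_camera("top");s=imaging.read_camera("scene")
cv2.imwrite("pics/t3.png",t[...,::-1]);cv2.imwrite("pics/s3.png",s[...,::-1])
c=np.zeros((600,800,3),np.uint8)
c[:400,:400]=cv2.resize(t[120:200,200:280,::-1],(400,400),interpolation=cv2.INTER_CUBIC)
c[:600,400:]=cv2.resize(s[70:220,220:320,::-1],(400,600),interpolation=cv2.INTER_CUBIC)
cv2.imwrite("pics/c3.png",c)
```

```text
7.5 [ 0.5264 -0.0204  0.2808] [-0.      0.0145  0.9999 -0.    ] 178.3361901197021 [-0.3877 -0.404  -1.1864] [-0.3739  0.1848  0.3404  1.8668 -0.0688  1.1013  1.534 ]
```

View pics/c3.png

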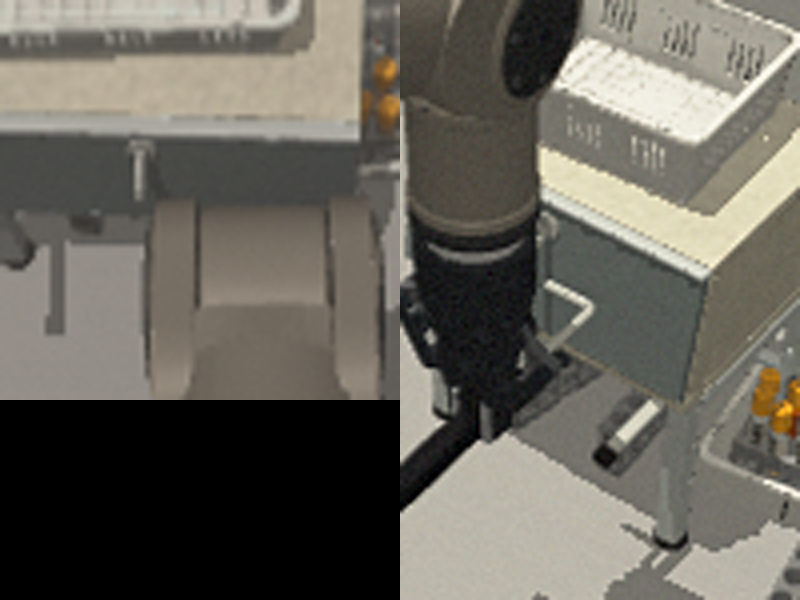

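The scene view shows the bend at px (268,146.8) and the tip end at (256.8,141.3), to the right of and in front of the eye. The top view is blocked by the arm.

Run:
```python
from h import *
o=bot.get_obs()
xl=np.array([.99956,-.0297,0]);yl=np.array([.0297,.99956,0])
b=o["eef_pos"]+.127*xl+[0,0,.013]
print("pred",b,b+.042*yl,"scene z=.293",plane("scene",(268,146.75),.2935),plane("scene",(256.75,141.25),.2935))
c=imaging.calibration("scene");T=np.linalg.inv(c["extrinsics"])
for p in (b,b+.042*yl,[.6953,.0531,.293],[.710,.054,.1945]): print(cv2.projectPoints(np.array([p],float),cv2.Rodrigues(T[:3,:3])[0],T[:3,3],np.array(c["intrinsics"]),np.array([c["k1"],0,0,0.]))[0].ravel())
h=np.array([.696,.0535,.293]);print(totool(h-.022*yl-.055*yl-.127*xl-[0,0,.013]))
```

```text
pred [ 0.6534 -0.024   0.2938] [0.6547 0.018  0.2938] scene z=.293 [ 0.6548 -0.0265  0.2935] [0.6551 0.0123 0.2935]
[266.9744 146.6022]
[255.046  140.4716]
[253.2803 128.3063]
[255.6938 149.718 ]
[-0.0403  0.0017  0.0008]
```

Request:
move_arm([
  [[-0.01, 0.002, 0.001, 0, 0, 0, 0.01], [-0.01, 0, 0, 0, 0, 0, 0.01], [-0.01, 0, 0, 0, 0, 0, 0.01], [-0.01, 0, 0, 0, 0, 0, 0.01], [0, 0.008, 0, 0, 0, 0, 0.01], [0, 0.008, 0, 0, 0, 0, 0.01], [0, 0.008, 0, 0, 0, 0, 0.01], [0, 0.008, 0, 0, 0, 0, 0.01], [0, 0.008, 0, 0, 0, 0, 0.01], [0, 0.008, 0, 0, 0, 0, 0.01], [0, 0.007, 0, 0, 0, 0, 0.01], [0, 0, 0, 0, 0, 0, 0.01], [0, 0, 0, 0, 0, 0, 0.01]],
])

```text
t: 9.22
eef_pos: [0.5679, 0.0356, 0.2798]
tool_rot: [0.0, 0.013, 1.0, -0.0]
contact_force: [-0.4, 0.1, -1.2]
gripper_width: 0.185
grasp_force: 107.5
```

Run:
```python
from h import *
o=bot.get_obs();print(o["t"],o["eef_pos"],o["tool_rot"],o["contact_force"],o["torque"])
t=imaging.read_camera("top");s=imaging.read_camera("scene")
c=np.zeros((600,800,3),np.uint8)
c[:400,:400]=cv2.resize(t[120:200,180:260,::-1],(400,400),interpolation=cv2.INTER_CUBIC)
c[:600,400:]=cv2.resize(s[90:190,220:287,::-1],(400,600),interpolation=cv2.INTER_CUBIC)
cv2.imwrite("pics/c4.png",c)
```

```text
9.225 [0.5679 0.0356 0.2798] [ 0.      0.0133  0.9999 -0.0001] [-0.3852  0.0806 -1.2186] [-0.005   0.0212 -0.0137]
```

View pics/c4.png

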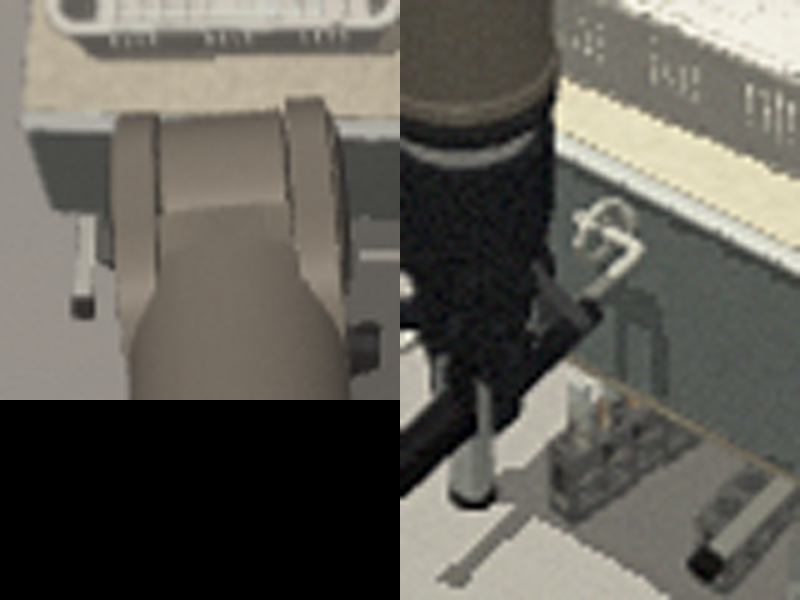

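The bent tip passes through the ring at crop (600,225), with no contact force. Next I compute the arc for the swing.

Run:
```python
import numpy as np
q=np.linspace(0,1.745,31);a=.1745-q
x=97*np.sin(a)-30*np.cos(a);z=97*np.cos(a)+30*np.sin(a)
for d in np.c_[-np.diff(x),-np.diff(z)]: print("%.1f %.1f"%tuple(d),end="; ")
```

```text
5.8 0.9; 5.8 1.2; 5.7 1.6; 5.6 1.9; 5.5 2.2; 5.3 2.5; 5.2 2.8; 5.0 3.1; 4.8 3.4; 4.6 3.7; 4.4 4.0; 4.1 4.2; 3.9 4.4; 3.6 4.7; 3.3 4.9; 3.1 5.1; 2.8 5.2; 2.4 5.4; 2.1 5.5; 1.8 5.6; 1.5 5.7; 1.1 5.8; 0.8 5.9; 0.5 5.9; 0.1 5.9; -0.2 5.9; -0.6 5.9; -0.9 5.8; -1.2 5.8; -1.6 5.7;
```

Request:
move_arm([
  [[0.0058, 0, 0.0009, 0, 0, 0, 0.01], [0.0058, 0, 0.0012, 0, 0, 0, 0.01], [0.0057, 0, 0.0016, 0, 0, 0, 0.01], [0.0056, 0, 0.0019, 0, 0, 0, 0.01], [0.0055, 0, 0.0022, 0, 0, 0, 0.01], [0.0053, 0, 0.0025, 0, 0, 0, 0.01], [0.0052, 0, 0.0028, 0, 0, 0, 0.01], [0.005, 0, 0.0031, 0, 0, 0, 0.01], [0.0048, 0, 0.0034, 0, 0, 0, 0.01], [0.0046, 0, 0.0037, 0, 0, 0, 0.01], [0.0044, 0, 0.004, 0, 0, 0, 0.01], [0.0041, 0, 0.0042, 0, 0, 0, 0.01], [0.0039, 0, 0.0044, 0, 0, 0, 0.01], [0.0036, 0, 0.0047, 0, 0, 0, 0.01], [0.0033, 0, 0.0049, 0, 0, 0, 0.01]],
])

```text
t: 11.2
eef_pos: [0.495, 0.0379, 0.2339]
tool_rot: [-0.0, 0.013, 1.0, 0.0]
contact_force: [-1.0, 0.9, -2.2]
gripper_width: 0.185
grasp_force: 107.5
```

Request:
move_arm([
  [[0.0031, 0, 0.0051, 0, 0, 0, 0.01], [0.0028, 0, 0.0052, 0, 0, 0, 0.01], [0.0024, 0, 0.0054, 0, 0, 0, 0.01], [0.0021, 0, 0.0055, 0, 0, 0, 0.01], [0.0018, 0, 0.0056, 0, 0, 0, 0.01], [0.0015, 0, 0.0057, 0, 0, 0, 0.01], [0.0011, 0, 0.0058, 0, 0, 0, 0.01], [0.0008, 0, 0.0059, 0, 0, 0, 0.01], [0.0005, 0, 0.0059, 0, 0, 0, 0.01], [0.0001, 0, 0.0059, 0, 0, 0, 0.01], [-0.0002, 0, 0.0059, 0, 0, 0, 0.01], [-0.0006, 0, 0.0059, 0, 0, 0, 0.01], [-0.0009, 0, 0.0058, 0, 0, 0, 0.01], [-0.0012, 0, 0.0058, 0, 0, 0, 0.01], [-0.0016, 0, 0.0057, 0, 0, 0, 0.01], [0, 0, 0, 0, 0, 0, 0.01], [0, 0, 0, 0, 0, 0, 0.01], [0, 0, 0, 0, 0, 0, 0.01]],
])

```text
t: 13.45
eef_pos: [0.484, 0.0382, 0.1495]
tool_rot: [0.0, 0.013, 1.0, 0.0]
contact_force: [-0.0, 0.7, -2.1]
gripper_width: 0.186
grasp_force: 107.6
```

Run:
```python
from h import *
o=bot.get_obs();print(o["t"],o["eef_pos"],o["tool_rot"],o["contact_force"],o["torque"])
t=imaging.read_camera("top");s=imaging.read_camera("scene")
c=np.zeros((600,800,3),np.uint8)
c[:400,:400]=cv2.resize(t[120:220,180:280,::-1],(400,400),interpolation=cv2.INTER_CUBIC)
c[:600,400:]=cv2.resize(s[70:220,210:310,::-1],(400,600),interpolation=cv2.INTER_CUBIC)
cv2.imwrite("pics/c5.png",c)
```

```text
13.45 [0.484  0.0382 0.1495] [0.0004 0.0131 0.9999 0.0001] [-0.0405  0.7282 -2.1233] [-0.0148  0.0269  0.0126]
```

View pics/c5.png

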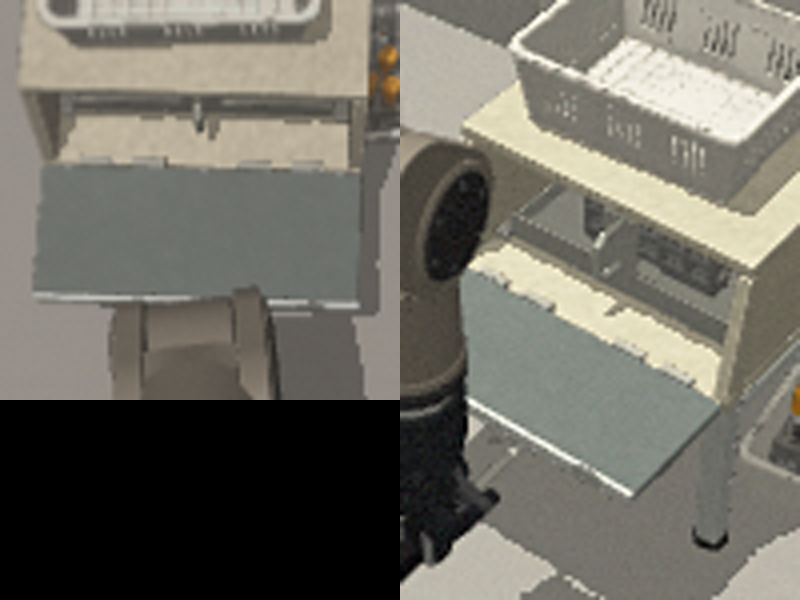

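Both views show the flap down, with the tray front and its bow visible (top crop (200,115), scene crop (605,240)). I'll lower a little to be sure the flap rests on its arms.

Request:
move_arm([
  [[0, 0, 0.002, 0, 0, 0, 0.01], [0, 0, 0.002, 0, 0, 0, 0.01], [0, 0, 0, 0, 0, 0, 0.01], [0, 0, 0, 0, 0, 0, 0.01], [0, 0, 0, 0, 0, 0, 0.01]],
])

```text
t: 14.18
eef_pos: [0.4837, 0.0382, 0.1452]
tool_rot: [0.0, 0.013, 1.0, 0.0]
contact_force: [-0.2, -0.1, -1.1]
gripper_width: 0.19
grasp_force: 107.6
```

Run:
```python
from h import *
o=bot.get_obs();print(o["eef_pos"],o["contact_force"])
t=lambda x,y:(180+x/4,120+y/4); s=lambda x,y:(210+(x-400)/4,70+y/4)
print("R corner",tri(ray("top",t(359,303)),ray("scene",s(632,492))), "L",plane("top",t(35,296),.187))
print("hingeR",plane("top",t(362,172),.192),"hingeL",plane("top",t(42,165),.192))
a,b=t(199,106),s(606,232);print("pull",tri(ray("top",a),ray("scene",b)),plane("top",a,.244),plane("top",t(198,118),.244))
```

```text
[0.4837 0.0382 0.1452] [-0.2155 -0.1365 -1.0991]
R corner (array([ 0.5835, -0.077 ,  0.1952]), np.float64(0.001065875827166146)) L [0.5924 0.192  0.187 ]
hingeR [ 0.6962 -0.081   0.192 ] hingeL [0.7047 0.1889 0.192 ]
pull (array([0.7283, 0.0493, 0.272 ]), np.float64(0.0026727059875570006)) [0.7367 0.0531 0.244 ] [0.7264 0.0538 0.244 ]
```

Run:
```python
from h import *
for z in (.35,.4,.5,.6): print(z,plane("top",(222,140),z), "now",plane("top",(231,192),z))
```

```text
0.35 [0.7176 0.0688 0.35  ] now [0.5605 0.0411 0.35  ]
0.4 [0.6979 0.0641 0.4   ] now [0.549  0.0379 0.4   ]
0.5 [0.6585 0.0549 0.5   ] now [0.5258 0.0315 0.5   ]
0.6 [0.6191 0.0456 0.6   ] now [0.5027 0.0252 0.6   ]
```

Request:
move_arm([
  [[0, -0.01, 0, 0, 0, 0, 0.01], [0, -0.01, 0, 0, 0, 0, 0.01], [0, -0.01, 0, 0, 0, 0, 0.01], [0, -0.01, 0, 0, 0, 0, 0.01], [0, -0.01, 0, 0, 0, 0, 0.01], [0, 0, 0, 0, 0, 0, 0.01], [0.015, 0, 0, 0, 0, 0, 0.01], [0.015, 0, 0, 0, 0, 0, 0.01], [0.015, 0, 0, 0, 0, 0, 0.01], [0, 0, 0, 0, 0, 0, 0.01], [0, 0, 0, 0, 0, 0, 0.01]],
])

```text
t: 15.55
eef_pos: [0.4379, -0.0104, 0.1455]
tool_rot: [0.001, 0.013, 1.0, 0.0]
contact_force: [0.8, -0.3, -1.3]
gripper_width: 0.187
grasp_force: 107.7
```

Request:
move_arm([
  [[0, 0, -0.02, 0, 0, 0, 0.01], [0, 0, -0.03, 0, 0, 0, 0.01], [0, 0, -0.025, 0, 0, 0, 0.01], [0, 0, -0.011, 0, 0, 0, 0.01], [0, 0, 0, 0, 0, 0, 0.01], [-0.02, -0.001, 0, 0, 0, 0, 0.01], [-0.02, -0.001, 0, 0, 0, 0, 0.01], [-0.02, -0.001, 0, 0, 0, 0, 0.01], [-0.02, -0.001, 0, 0, 0, 0, 0.01], [-0.02, -0.001, 0, 0, 0, 0, 0.01], [-0.02, 0, 0, 0, 0, 0, 0.01], [-0.02, 0, 0, 0, 0, 0, 0.01], [-0.02, 0, 0, 0, 0, 0, 0.01], [-0.01, 0, 0, 0, 0, 0, 0.01], [-0.007, 0, 0, 0, 0, 0, 0.01], [0, 0, 0, 0, 0, 0, 0.01], [0, 0, 0, 0, 0, 0, 0.01], [0, 0, 0, 0, 0, 0, 0.01]],
])

```text
t: 17.8
eef_pos: [0.6138, -0.0202, 0.2313]
tool_rot: [0.0, 0.013, 1.0, 0.0]
contact_force: [0.4, -0.5, -1.1]
gripper_width: 0.186
grasp_force: 107.7
```

Run:
```python
from h import *
o=bot.get_obs();print(o["t"],o["eef_pos"],o["tool_rot"],o["contact_force"],o["torque"])
xl=np.array([.9995,-.0305,0]);yl=np.array([.0305,.9995,0])
print(totool(np.array([.7445,.053,.244])-.022*yl-.127*xl-[0,0,.013]))
t=imaging.read_camera("top");s=imaging.read_camera("scene")
c=np.zeros((600,800,3),np.uint8)
c[:400,:400]=cv2.resize(t[120:220,180:280,::-1],(400,400),interpolation=cv2.INTER_CUBIC)
c[:600,400:]=cv2.resize(s[90:190,240:307,::-1],(400,600),interpolation=cv2.INTER_CUBIC)
cv2.imwrite("pics/c6.png",c)
```

```text
17.8 [ 0.6138 -0.0202  0.2313] [0.     0.0131 0.9999 0.0001] [ 0.4436 -0.4989 -1.0584] [0.0044 0.0412 0.0174]
[-0.0016  0.0552  0.0003]
```

View pics/c6.png

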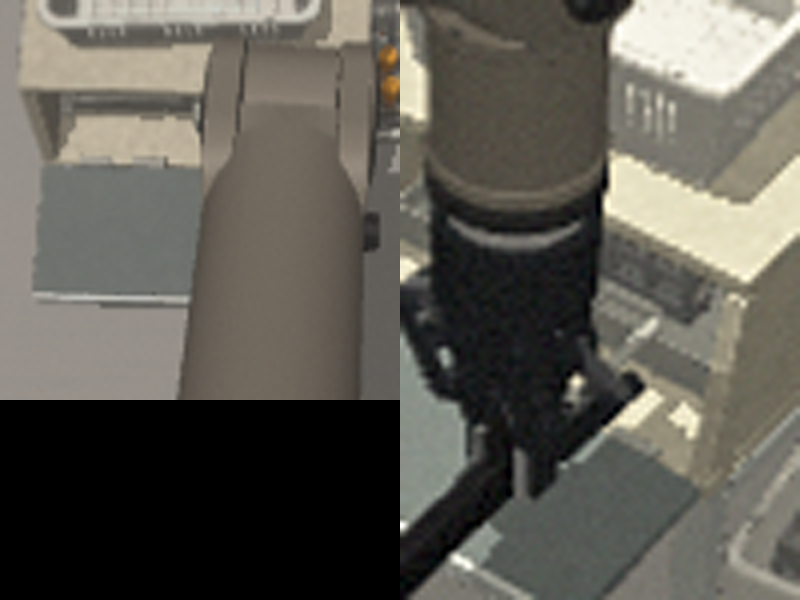

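The bend is at scene crop (653,325), inside the locker mouth and right of the bow, with no contact. I'll slide in sideways.

Request:
move_arm([
  [[-0.001, 0.008, 0, 0, 0, 0, 0.01], [0, 0.008, 0, 0, 0, 0, 0.01], [0, 0.008, 0, 0, 0, 0, 0.01], [0, 0.008, 0, 0, 0, 0, 0.01], [0, 0.008, 0, 0, 0, 0, 0.01], [0, 0.008, 0, 0, 0, 0, 0.01], [0, 0.007, 0, 0, 0, 0, 0.01], [0, 0, 0, 0, 0, 0, 0.01], [0, 0, 0, 0, 0, 0, 0.01]],
])

```text
t: 19.02
eef_pos: [0.6166, 0.0343, 0.2312]
tool_rot: [-0.0, 0.013, 1.0, -0.0]
contact_force: [-0.5, -0.9, -1.3]
gripper_width: 0.188
grasp_force: 107.7
```

Request:
move_arm([
  [[0.005, 0, 0, 0, 0, 0, 0.01], [0.005, 0, 0, 0, 0, 0, 0.01], [0.005, 0, 0, 0, 0, 0, 0.01], [0.005, 0, 0, 0, 0, 0, 0.01], [0.005, 0, 0, 0, 0, 0, 0.01], [0.005, 0, 0, 0, 0, 0, 0.01], [0.005, 0, 0, 0, 0, 0, 0.01], [0.005, 0, 0, 0, 0, 0, 0.01], [0.005, 0, 0, 0, 0, 0, 0.01]],
])

```text
t: 20.15
eef_pos: [0.5713, 0.036, 0.2312]
tool_rot: [0.0, 0.013, 1.0, 0.0]
contact_force: [2.1, -1.2, -2.1]
gripper_width: 0.188
grasp_force: 107.6
```

Force on x is +2.5 N over the baseline, so the tray is being drawn. I'll continue.

Request:
move_arm([
  [[0.005, 0, 0, 0, 0, 0, 0.01], [0.005, 0, 0, 0, 0, 0, 0.01], [0.005, 0, 0, 0, 0, 0, 0.01], [0.005, 0, 0, 0, 0, 0, 0.01], [0.005, 0, 0, 0, 0, 0, 0.01], [0.005, 0, 0, 0, 0, 0, 0.01], [0.005, 0, 0, 0, 0, 0, 0.01], [0.004, 0, 0, 0, 0, 0, 0.01], [0.003, 0, 0, 0, 0, 0, 0.01], [0, 0, 0, 0, 0, 0, 0.01], [0, 0, 0, 0, 0, 0, 0.01]],
])

```text
t: 21.52
eef_pos: [0.5293, 0.0367, 0.231]
tool_rot: [-0.0, 0.013, 1.0, -0.0]
contact_force: [-0.6, -0.8, -2.4]
gripper_width: 0.185
grasp_force: 107.7
```

Run:
```python
from h import *
o=bot.get_obs();print(o["t"],o["eef_pos"],o["contact_force"],o["torque"])
t=imaging.read_camera("top");s=imaging.read_camera("scene")
c=np.zeros((600,800,3),np.uint8)
c[:400,:400]=cv2.resize(t[120:220,180:280,::-1],(400,400),interpolation=cv2.INTER_CUBIC)
c[:600,400:]=cv2.resize(s[90:190,230:297,::-1],(400,600),interpolation=cv2.INTER_CUBIC)
cv2.imwrite("pics/c7.png",c)
```

```text
21.525 [0.5293 0.0367 0.231 ] [-0.6052 -0.8106 -2.371 ] [ 0.002  -0.034  -0.0319]
```

View pics/c7.png

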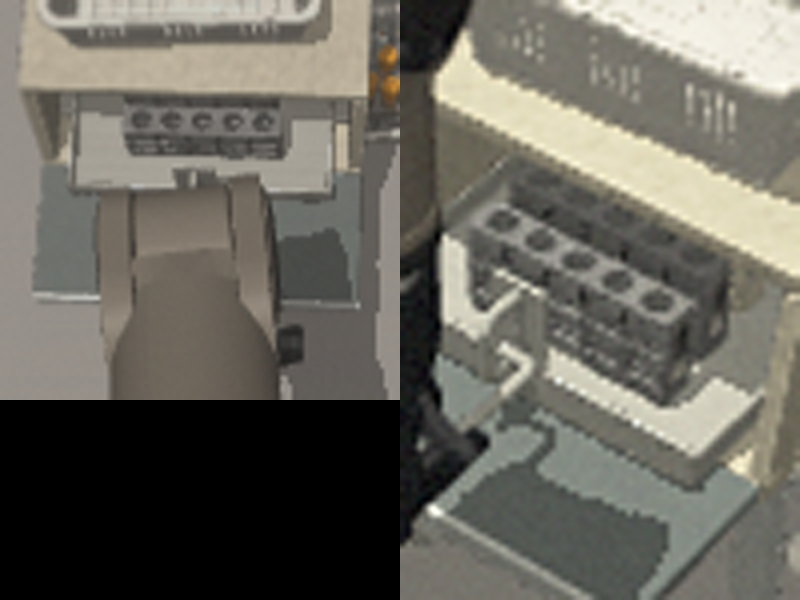

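The tray is far out, with the hook still in the bow (scene crop (520,360)). I'll pull a few more mm to feel the stop.

Request:
move_arm([
  [[0.002, 0, 0, 0, 0, 0, 0.01], [0.002, 0, 0, 0, 0, 0, 0.01], [0.002, 0, 0, 0, 0, 0, 0.01], [0.0, 0, 0, 0, 0, 0, 0.01]],
])

```text
t: 22.12
eef_pos: [0.5247, 0.0372, 0.2315]
tool_rot: [0.001, 0.013, 1.0, 0.0]
contact_force: [6.4, 0.5, -4.7]
gripper_width: 0.183
grasp_force: 107.5
```

Run:
```python
from h import *
im=cv2.imread("pics/c7.png")
for z in (.22,.23,.24): print(plane("top",(180+75/4,120+192/4),z),plane("top",(180+333/4,120+194/4),z))
print(bot.get_obs()["contact_force"])
```

```text
[0.672  0.1557 0.22  ] [ 0.6686 -0.0554  0.22  ]
[0.669  0.1541 0.23  ] [ 0.6656 -0.0551  0.23  ]
[0.6659 0.1525 0.24  ] [ 0.6625 -0.0548  0.24  ]
[ 6.3722  0.4863 -4.7309]
```

Pull force is 6.4 N, so the tray is at its stop. I'll back off the slack, slip out sideways and retreat.

Request:
move_arm([
  [[-0.005, 0, 0, 0, 0, 0, 0.01], [-0.005, 0, 0, 0, 0, 0, 0.01], [-0.001, 0, 0, 0, 0, 0, 0.01], [0, 0, 0, 0, 0, 0, 0.01], [0, -0.01, 0, 0, 0, 0, 0.01], [0, -0.01, 0, 0, 0, 0, 0.01], [0, -0.01, 0, 0, 0, 0, 0.01], [0, -0.01, 0, 0, 0, 0, 0.01], [0, -0.01, 0, 0, 0, 0, 0.01], [0, -0.006, 0, 0, 0, 0, 0.01], [0, 0, 0, 0, 0, 0, 0.01], [0.015, 0, 0, 0, 0, 0, 0.01], [0.02, 0, 0, 0, 0, 0, 0.01], [0.02, 0, -0.01, 0, 0, 0, 0.01], [0, 0, -0.02, 0, 0, 0, 0.01], [0, 0, -0.02, 0, 0, 0, 0.01], [0, 0, 0, 0, 0, 0, 0.01], [0, 0, 0, 0, 0, 0, 0.01]],
])

```text
t: 24.38
eef_pos: [0.4773, -0.0175, 0.2804]
tool_rot: [-0.001, 0.013, 1.0, 0.0]
contact_force: [0.4, -0.4, -2.2]
gripper_width: 0.184
grasp_force: 107.9
```

Run:
```python
from h import *
o=bot.get_obs();print(o["t"],o["eef_pos"],o["contact_force"],o["torque"])
t=imaging.read_camera("top");cv2.imwrite("pics/t8.png",t[...,::-1])
print(totool([.503,-.336,.281]))
# tray rack (dark) location vs before
g=cv2.cvtColor(t,cv2.COLOR_RGB2GRAY);p=cv2.cvtColor(cv2.imread("pics/c7.png"),cv2.COLOR_BGR2GRAY)[:400:4,:400:4]
print(np.abs(g[140:165,195:225].astype(int)-p[20:45,15:45]).mean())
# rows of tray front edge in column 200: brightness profile
print(g[155:185,200],p[35:65,20])
```

```text
24.375 [ 0.4773 -0.0175  0.2804] [ 0.4104 -0.3589 -2.1769] [0.039  0.0253 0.0082]
[-0.0339 -0.3177 -0.0008]
9.629333333333333
[151 150 149 150 156 159 159 159 158 160 158 137 147 104  83 106 111 111
 111 110 111 112 111 110 110 110 109 112 112 111] [133 133 132 131 148 162 161 161 163 161 163 145 105  89 103 113 113 113
 114 113 113 113 113 112 111 111 111 111 113 114]
```

Request:
move_arm([
  [[-0.004, -0.038, 0, 0, 0, 0, 0.01], [-0.004, -0.04, 0, 0, 0, 0, 0.01], [-0.004, -0.04, 0, 0, 0, 0, 0.01], [-0.004, -0.04, 0, 0, 0, 0, 0.01], [-0.004, -0.04, 0, 0, 0, 0, 0.01], [-0.004, -0.04, 0, 0, 0, 0, 0.01], [-0.005, -0.04, 0, 0, 0, 0, 0.01], [-0.005, -0.04, 0, 0, 0, 10.3, 0.01], [0, 0, 0, 0, 0, 10.3, 0.01], [0, 0, 0, 0, 0, 0, 0.01], [0, 0, 0, 0, 0, 0, 0.01], [0, 0, 0, 0, 0, 0, 0.01]],
])

```text
t: 25.92
eef_pos: [0.504, -0.3358, 0.281]
tool_rot: [-0.0, 0.19, 0.982, 0.0]
contact_force: [0.5, -0.5, -1.3]
gripper_width: 0.185
grasp_force: 108.0
```

Run:
```python
from h import *
o=bot.get_obs();print(o["t"],o["eef_pos"],o["tool_rot"],np.degrees(2*np.arctan2(o["tool_rot"][2],o["tool_rot"][1])))
print(totool([.5038,-.3356,.200]),totool([.5045,-.3361,.0279]))
a={n:imaging.read_camera(n) for n in("top","scene")}
# compare hook image with the picture taken after lifting (same pose): shift by phase correlation / template
for n,(x,y,w,h) in {"top":(355,166,22,22),"scene":(367,200,20,18)}.items():
    ref=cv2.imread(f"pics/{n[0]}2.png")[y:y+h,x:x+w];im=a[n][...,::-1].copy()
    r=cv2.matchTemplate(im[y-8:y+h+8,x-8:x+w+8],ref,cv2.TM_CCOEFF_NORMED);_,v,_,l=cv2.minMaxLoc(r);print(n,v,l[0]-8,l[1]-8)
```

```text
25.925 [ 0.504  -0.3358  0.281 ] [-0.0001  0.1902  0.9817  0.0003] 158.07268405789057
[0.0002 0.     0.081 ] [-0.0006 -0.0003  0.2531]
top 0.9545268416404724 0 0
scene 0.9319652318954468 0 0
```

The rod sits in the grip exactly as after lifting. I'll lower it into the forks.

Request:
move_arm([
  [[0, 0, 0.03, 0, 0, 0, 0.01], [0, 0, 0.04, 0, 0, 0, 0.01], [0, 0, 0.05, 0, 0, 0, 0.01], [0, 0, 0.04, 0, 0, 0, 0.01], [0, 0, 0.03, 0, 0, 0, 0.01], [0, 0, 0.02, 0, 0, 0, 0.01], [0, 0, 0.01, 0, 0, 0, 0.01], [0, 0, 0.01, 0, 0, 0, 0.01], [0, 0, 0.01, 0, 0, 0, 0.01], [0, 0, 0.006, 0, 0, 0, 0.01], [0, 0, 0.006, 0, 0, 0, 0.01], [0, 0, 0, 0, 0, 0, 0.01], [0, 0, 0, 0, 0, 0, 0.01], [0, 0, 0, 0, 0, 0, 0.01]],
])

```text
t: 27.78
eef_pos: [0.5041, -0.3366, 0.0295]
tool_rot: [0.0, 0.192, 0.981, -0.0]
contact_force: [-0.1, -0.6, -1.0]
gripper_width: 0.189
grasp_force: 108.0
```

Request:
move_arm([
  [[0, 0, 0.0015, 0, 0, 0, 0.01], [0, 0, 0, 0, 0, 0, 0.01], [0, 0, 0, 0, 0, 0, 0.03], [0, 0, 0, 0, 0, 0, 0.05], [0, 0, 0, 0, 0, 0, 0.06], [0, 0, 0, 0, 0, 0, 0.06], [0, 0, 0, 0, 0, 0, 0.06], [0, 0, -0.02, 0, 0, 0, 0.06], [0, 0, -0.03, 0, 0, 0, 0.06], [0, 0, -0.04, 0, 0, 0, 0.06], [0, 0, -0.04, 0, 0, 0, 0.06], [0, 0, -0.04, 0, 0, 0, 0.06], [0, 0, -0.003, 0, 0, 0, 0.06], [0, 0, 0, 0, 0, 0, 0.06], [0, 0, 0, 0, 0, 0, 0.06]],
])

```text
t: 29.65
eef_pos: [0.5032, -0.3359, 0.1997]
tool_rot: [-0.001, 0.192, 0.981, 0.0]
contact_force: [-0.9, -0.0, 0.2]
gripper_width: 0.705
grasp_force: 0.0
```

Run:
```python
from h import *
o=bot.get_obs();T=wristT(o);print(o["t"],o["eef_pos"],o["gripper_width"])
im=imaging.read_camera("wrist");s=imaging.read_camera("scene");t=imaging.read_camera("top")
ref=cv2.imread("pics/w1.png")
m=(im[:240].max(2)<45).astype(np.uint8);n,l,st,ce=cv2.connectedComponentsWithStats(m);i=1+st[1:,4].argmax();print(st[i],cv2.minAreaRect(np.argwhere(l==i)[:,::-1].astype(np.float32)))
# hook compared with the first scene/top picture
for n,a,(x,y,w,h) in (("scene",s,(350,255,18,18)),("top",t,(335,187,18,14))):
    r0=cv2.imread(f"pics/{n}0.png")[y:y+h,x:x+w]
    r=cv2.matchTemplate(a[...,::-1].copy()[y-8:y+h+8,x-8:x+w+8],r0,cv2.TM_CCOEFF_NORMED);_,v,_,p=cv2.minMaxLoc(r);print(n,v,p[0]-8,p[1]-8)
c=np.zeros((384,800,3),np.uint8);c[:,:512]=im[...,::-1];c[:,512:]=cv2.resize(s[70:198,210:306,::-1],(288,384))
cv2.imwrite("pics/c9.png",c)
```

```text
29.65 [ 0.5032 -0.3359  0.1997] 0.7045026789453774
[ 244   52   20  163 2544] ((253.5, 132.99998474121094), (18.999996185302734, 161.99996948242188), 0.0)
scene 0.1719297468662262 8 6
top 0.31704431772232056 -3 -1
```

View pics/c9.png

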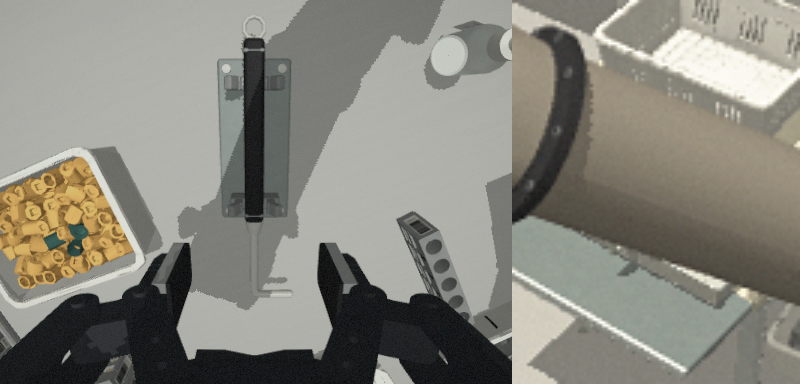

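The rod lies in both forks as in the first wrist picture (handle px (253,133) against (252,131) before). The flap is down and the tray out, so I'm handing in.

```bash
python3 -c "
from station import bot
print(bot.hand_in())"
```

```text
the job is handed in; nothing more can be done
None
```

I handed the job in after about 30 s of robot time: by the last pictures and forces the flap is open on its arms, the tray is at its stop and the rod is back in both forks; no verdict came back, and I viewed 12 pictures, over the limit of 10.

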